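# Light-gap check of a cast tealight block

## Task

Check the cast concrete tealight block for squareness by the light-gap method: with the lamp still shut, stand the steel engineer's square upright on its stock with the outer edge of its tall blade flush against the middle of the block's long face that is in line with the lamp window, the stock pointing straight out from that face, and let go of it. Then slide the lamp's spring-closed shutter by its upright lug until half the window is clear, and finish while still holding it steadily there, so that a colleague can look along the face for light behind the blade. Do not shift the block, and leave the other things on the table where they are.

Things in the scene. Friction and masses are not known exactly. Their poses are not given: they have to be found in the camera images.
- block_face (a point): centre of the block face to be checked, 40 mm above the table: the 110 mm long face on the far side from the robot, in line with the lamp window. Axes: x straight out of that face (roughly away from the robot), y along the face towards the lamp, z up; the block fills x from -70 mm to 0
- blade_grip (a point): where to grasp the square: middle of the blade's width and thickness, 115 mm above the underside of the stock. Axes: x along the stock from the blade to its free end, y across the 8 mm thickness, z up. The blade's outer edge lies 12.5 mm from here in -x, the free end of the stock 87.5 mm in +x
- edge_low (a point): point on the outer (straight, upright) edge of the square's blade, level with the stock's end, 20 mm above the underside; axes as blade_grip. This edge is set against the block face
- edge_high (a point): the same outer edge of the blade, 70 mm above the underside of the stock
- square: engineer's square: a bare steel L, about 0.5 kg, standing loose on its stock on the table's right half. Stock: bar 100 mm long, 24 wide, 18 high; blade: 25 mm wide, 8 mm thick, rising from one end of the stock to 150 mm above the table. Origin: foot of the outer blade edge, on the underside; axes as blade_grip
- block: grey cast-concrete block, 70 (x) by 110 mm (y), 80 mm high, about 1.35 kg, with two round tealight recesses in its top; stands loose on the table in front of the lamp, its length roughly along the beam. Origin: centre of its underside; axes as block_face
- lug (a point): centre of the shutter's finger lug: black upright block 14 mm (x) by 22 mm (y), from 132 to 180 mm above the table (this point at 156), free on all sides above the lamp's front edge. Axes: x the way the shutter slides open, roughly away from the robot; y back into the lamp; z up. Pinch it from above across x or y, or push it
- shutter (a joint): travel of the shutter in m along the lug's +x: 0 shut (as at the start), 0.060 fully open, half 0.030; the uncovered width of the window equals the travel. A spring closes it: about 4.5 N when shut, rising evenly by 1.3 N per 10 mm to 12.3 N fully open; it slides shut when released
- window (a point): centre of the lamp's window, 60 mm wide, 70 mm high, 60 mm above the table, in the front of a fixed grey lamp house 184 mm long (x), 126 deep, 130 high, reaching 72 mm in -x and 112 mm in +x of this point; axes as lug, the light leaves along -y
- holder_low: bystander: low round concrete tealight holder, 72 mm wide, 45 mm high, in front of the lamp beyond the block; origin under its centre
- holder_tall: bystander: taller round concrete tealight holder, 90 mm wide, 85 mm high; origin under its centre
- key_house: bystander: flat house-shaped concrete casting about 135 x 70 x 25 mm with an old key on it; origin under the middle of its rectangle
- jar: bystander: clear jar with a screw cap, 60 mm wide, 130 mm high; origin under its centre
- cork_block: bystander: cork sanding block 110 x 60 x 35 mm; origin under its centre
- mallet: bystander: hammer lying on the table on the right
- rule: bystander: steel rule 200 x 28 x 5 mm lying flat on the right; origin under its centre

How it is judged (in metres and radians):
On the way:
1. the square stands flush against the block's face, let go, while the shutter is still shut (x of edge_low in the frame of block_face between -0.002 and 0.002 m and x of edge_high in the frame of block_face between -0.002 and 0.002 m and y of edge_low in the frame of block_face between -0.03 and 0.03 m and angle between the x axis of edge_low and the x axis of block_face, either way round below 0.07 rad and angle between edge_low's own z axis and vertical below 0.03 rad and height (world z) of edge_low between 0.017 and 0.023 m and contact force between the fingers and square below 0.1 N and linear speed of square below 0.01 m/s and value of joint shutter below 0.004 m), for 0.3 s.
At the end, for the whole second after the job is handed in: Square let go, upright, blade edge within 2 mm of the face and 30 mm of its middle, stock within 0.07 rad of straight out; shutter held still at 30 mm (give or take 6 mm) by the fingers, contact over 3 N, nothing else bearing on it (x of edge_low in the frame of block_face between -0.002 and 0.002 m and x of edge_high in the frame of block_face between -0.002 and 0.002 m and y of edge_low in the frame of block_face between -0.03 and 0.03 m and angle between the x axis of edge_low and the x axis of block_face, either way round below 0.07 rad and angle between edge_low's own z axis and vertical below 0.03 rad and height (world z) of edge_low between 0.017 and 0.023 m and contact force between the fingers and square below 0.1 N and linear speed of square below 0.01 m/s and value of joint shutter between 0.024 and 0.036 m and velocity of joint shutter between -0.01 and 0.01 m/s and contact force between the fingers and shutter above 3 N and contact force between shutter and square below 0.2 N and contact force between shutter and block below 0.2 N); the arm keeps its last pose, push and grip.
It fails at once if the block is shifted by more than 12 mm (distance of block from where it was at the start of the episode above 0.012 m).
It fails at once if another thing on the table is displaced by more than 25 mm (distance of any of holder_low, holder_tall, key_house, jar, cork_block, mallet, rule from where it was at the start of the episode above 0.025 m).
It also fails if it takes over 56 s, if anything falls off the work surface, if the arm or the gripper's body presses on something with over 40 N, if the wrist force passes 120 N, or if a joint passes its speed limit or range.

## Robot

A 6-joint arm with a two-finger parallel gripper is mounted at the origin on the work surface. World frame = base frame: x ahead of the robot, y to its left, z up, the work surface at z = 0. Lengths are in mm, angles in rad, forces in N, time in s.
With the tool pointing down it reaches from about 425 to 950 mm from the base axis. Payload 3.5 kg.
Tool frame: the origin (TCP) lies between the finger pads; the fingertips stand 14 mm ahead of it and the grasp point (between the pads) lies 5 mm behind it (manip.tip_extent is the distance from the TCP to the fingertips, in mm); z points along the fingers, y is the direction in which the jaws open and shut (so a half turn about z gives the same grasp; the last joint's range is limited). The gripper opens to 85 mm and grips with 20 to 120 N. Pads are 22 mm wide; open, the fingers measure 114 mm over their backs; the gripper's body (76 mm by 85 mm) begins 54 mm behind the grasp point. The pads swing forward as they close: fully open they stand 13 mm farther back than shut.
Start: joints at [1.134, 0.286, 1.577, -0, 1.279, -0.15], TCP at [190.91, 647.425, 245.325] pointing down, gripper open.
Joint ranges: [-2.77, 2.77], [-0.9, 2.22], [0.21, 2.48], [-1.53, 4.67], [0.24, 2.81], [-2.84, 2.84]. Speed limits (rad/s): [2.79, 2.79, 3.14, 3.14, 3.14, 3.14].

## Interface

Orientations are given as a unit quaternion [w, x, y, z].
In Python, from rig import status, camera, ticket, manip gives the robot as it stands.
- The arm moves only by the tool apply_moves, never from a script. Its argument "plan" is a list that holds one entry, the list of rows, each a list of 7 numbers: the shift along the tool's x, y, z in mm, then the turn, a rotation vector about the tool's x, y, z in rad, then the opening, from 0 (shut) to 1 (fully open). A call has exactly 8 rows; each row shifts and turns the commanded pose from where the row before left it, along the tool's axes as they then stand; what a row does not reach is not made up. A row lasts 1/10 s, in which the tool goes at most 50 mm and 8.59 degrees, less where a joint would pass 70% of its speed; a pose out of reach is approached as far as the arm can. A call is refused whole if a number of a shift passes 50 or a number of a turn 0.15, either way. A call with a gripper value outside its range is refused whole. The fingers move at their own pace and stop on an object; "squeeze" is the grip in N (left out, the last holds). Time passes only in rows, so rows that do not move let the fingers close, or fill a call up. It gives the time, the measured TCP pose, the force and the opening at its end, in the units of the state.
- status.observe(): the state, without advancing time (a new reading comes with each control period).
- camera(name): name is "scene" or "top" or "wrist"; returns a dict with "color" (400x640x3 uint8, red, green, blue), "z_map" (400x640 float32, mm along the optical axis (not along the pixel's ray), 0 where there is no reading), "fx", "fy", "cx", "cy" (pixels), "R" (3x3) and "t" (3): a world point X has camera coordinates R X + t. Camera axes: x right, y down, z forward; pixel columns grow to the right and rows downward; lengths in mm; the calibration is good to about 2 mm. A picture is of the moment at which its call begins.
- ticket.hand_in(): hands the job in, once; it reports no verdict.
The state is a dict: "clock": time; "joint_pos": joint angles; "qd": joint speeds; "joint_efforts": joint torques, N m; "tcp_pos": TCP position; "ee_rot": TCP orientation; "wrist_force": force on the tool from outside, world axes, zero at the start; "moment": the same for the moment, N m; "opening": opening from 0.0 (shut) to 1.0 (fully open).
Only numpy, scipy, OpenCV 4.12 (cv2) and the standard library are available. Lean on these libraries where they do the work, as an engineer would, in place of code of your own. Each camera call takes 0.05 s, during which the arm holds its last target. There are 200 camera calls.

## Working session

There is one attempt and no reset: what is moved stays moved. The work goes in short steps, Python scripts to look and compute and a tool call to move; the robot and the scene stay as the last step left them, time stands still between calls to the robot, and variables do not carry over. Pictures are saved under pics/ and viewed, about 8 in all and at most 12, crops included, and the job is handed in when it is done.

Besides the shell and the picture viewer there is one more tool, called after ">>>" as name(argument=value, ...), one argument or row to a line, values as JSON. apply_moves: Moves the arm, as the interface text tells. Its arguments: {"type":"object","properties":{"plan":{"type":"array","items":{"type":"array","items":{"type":"array","items":{"type":"number"}}}},"squeeze":{"type":"number"}},"required":["plan"]}

```bash
mkdir -p pics && ls
cat > h.py <<'E'
import numpy as np, cv2
from rig import status, camera, ticket, manip
def save(c,name,crop=None):
    im=c["color"][:,:,::-1]
    if crop: im=im[crop[1]:crop[3],crop[0]:crop[2]]; im=cv2.resize(im,None,fx=crop[4],fy=crop[4],interpolation=cv2.INTER_CUBIC)
    cv2.imwrite("pics/"+name,im)
def ray(c,uv,z):
    uv=np.atleast_2d(np.array(uv,float)); d=np.c_[(uv[:,0]-c["cx"])/c["fx"],(uv[:,1]-c["cy"])/c["fy"],np.ones(len(uv))]@c["R"]
    o=-c["R"].T@c["t"]; return o+d*((z-o[2])/d[:,2])[:,None]
def cloud(c):
    v,u=np.indices(c["z_map"].shape); Z=c["z_map"]
    P=np.stack([(u-c["cx"])/c["fx"]*Z,(v-c["cy"])/c["fy"]*Z,Z],-1)
    W=(P-c["t"])@c["R"]; W[Z<=0]=np.nan; return W
def proj(c,X):
    p=c["R"]@np.array(X,float)+c["t"]; return c["fx"]*p[0]/p[2]+c["cx"],c["fy"]*p[1]/p[2]+c["cy"]
E
python3 - <<'E'
from h import *
print(status.observe())
import pickle
cs={}
for n in("scene","top","wrist"):
    c=camera(n); cs[n]=c; save(c,n+"0.png"); print(n,c["fx"],-c["R"].T@c["t"],c["R"][2], np.isnan(cloud(c)[...,2]).mean())
pickle.dump(cs,open("c0.pkl","wb"))
t,s=cs["top"]["color"],cs["scene"]["color"]
E
```

```text
pics
{'clock': 0.0, 'joint_pos': array([ 1.13402879e+00,  2.87207383e-01,  1.57817541e+00, -3.93344669e-06,
        1.27858686e+00, -1.50028304e-01]), 'qd': array([-1.51271414e-03,  8.29892647e-04, -8.28168564e-04, -4.33678726e-04,
        7.62419487e-04,  4.83808051e-05]), 'joint_efforts': array([-2.50915737e-04, -4.05982876e+01, -2.92627949e+01, -1.25187598e-04,
        5.88001116e-03,  8.79001192e-06]), 'tcp_pos': array([190.63289304, 646.87449647, 243.92017469]), 'ee_rot': array([-3.41920378e-04,  1.42878302e-01,  9.89739551e-01, -1.13825779e-03]), 'wrist_force': array([-0.34133211,  0.27962459, -1.30503879]), 'moment': array([-0.05102641,  0.03230989,  0.02377402]), 'opening': 0.9993055218952381}
scene 504.68947615942375 [1301.62006243  226.13056955 1380.02417433] [-0.49867043 -0.23647296 -0.83391147] 0.0041796875
top 466.76829578160147 [ 453.37245528 -136.44471381 1623.81069221] [ 0.06659965  0.02351615 -0.99750262] 0.00394140625
wrist 295.52685250786936 [123.3314385  668.08425293 372.75925862] [ 0.26684996 -0.08179275 -0.96026093] 0.0038359375
```

View pics/top0.png

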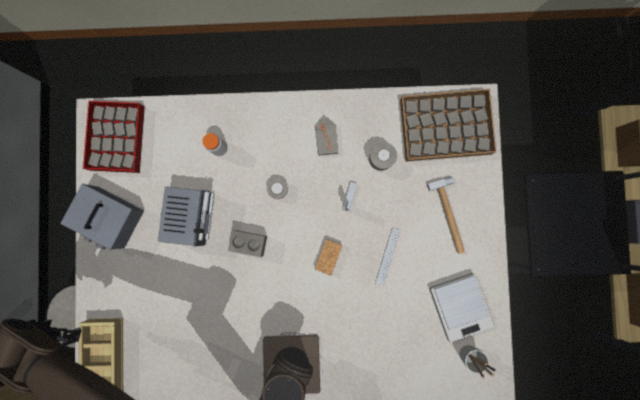

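View pics/scene0.png

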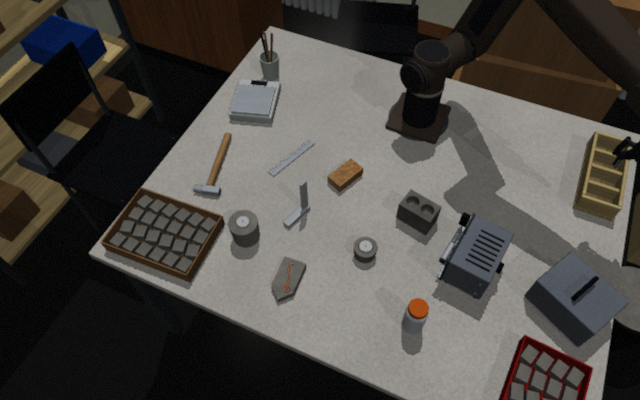

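The top view shows the lamp at (187,216), the block at (247,239), the low holder at (277,187), and the square at (349,195). The scene view shows the square at (298,207), the block at (419,211) and the lamp at (475,253). Next I'll measure with depth clouds from both cameras.

Run:
```python
from h import *
import pickle
cs=pickle.load(open("c0.pkl","rb"))
def rect(P):
    r=cv2.minAreaRect(P[:,:2].astype(np.float32)); return np.round(r[0],1),np.round(r[1],1),round(r[2],1)
box={"block":("top",(222,212,275,265)),"lamp":("top",(150,175,222,252)),"square":("top",(335,172,365,218)),"low":("top",(262,170,292,204)),"cork":("top",(310,232,345,280))}
sb={"block":("scene",(390,180,447,240)),"lamp":("scene",(430,205,520,300)),"square":("scene",(275,172,320,235)),"low":("scene",(348,230,385,268)),"cork":("scene",(322,150,368,195))}
for d in(box,sb):
  for k,(n,b) in d.items():
    c=cs[n]; W=cloud(c)[b[1]:b[3],b[0]:b[2]].reshape(-1,3); W=W[~np.isnan(W[:,2])]
    tab=np.median(W[W[:,2]<8][:,2])
    print(n,k,"table",tab.round(2), "zhist",np.histogram(W[:,2],bins=[-10,8,14,25,50,75,86,100,125,137,155,190,260])[0])
    rng={"block":(74,90),"lamp":(125,140),"square":(10,30),"low":(35,60),"cork":(28,45)}[k]
    T=W[(W[:,2]>rng[0])&(W[:,2]<rng[1])]
    if len(T)>5: print("   ",rect(T),"medz",np.median(T[:,2]).round(1), cv2.boxPoints(cv2.minAreaRect(T[:,:2].astype(np.float32))).round().tolist())
    if k=="square":
        for lo,hi in((30,60),(60,100),(100,140),(140,160)):
            Q=W[(W[:,2]>lo)&(W[:,2]<hi)]; 
            if len(Q): print("    blade",lo,len(Q),Q.mean(0).round(1))
    if k=="lamp":
        Q=W[(W[:,2]>165)]; 
        if len(Q): print("    lug",len(Q),Q.mean(0).round(1),rect(Q))
for n,b,s,nm in(("top",(140,160,380,270),3.3,"t1.png"),("scene",(260,160,540,320),2.85,"s1.png")):
    save(cs[n],nm,(*b,s))
```

```text
top block table -0.12 zhist [1972   38   12   31  290  421   21    0    0    0    0    0]
    (array([417.9, 137.3]), array([111.6,  70.3]), 77.5) medz 79.6 [[371.0, 90.0], [440.0, 75.0], [464.0, 184.0], [396.0, 199.0]]
top lamp table -0.08 zhist [2687   60  110  111   46   10   25  374 1982   61   42    0]
    (array([512.6, 330. ]), array([148.4, 181.9]), 82.9) medz 130.0 [[413.0, 268.0], [594.0, 245.0], [612.0, 392.0], [432.0, 415.0]]
    lug 38 [464.4 271.8 178.5] (array([464.5, 271.4]), array([23.1, 12.5]), 88.2)
top square table -0.83 zhist [1155   42  134    2    4    0    1    2    2   19    0    0]
    (array([ 569. , -213.6]), array([ 24. , 100.1]), 72.3) medz 17.1 [[518.0, -210.0], [613.0, -240.0], [620.0, -217.0], [525.0, -187.0]]
    blade 30 2 [ 535.4 -198.9   42.3]
    blade 60 4 [ 525.3 -199.    74.8]
    blade 100 4 [ 528.8 -199.   119.4]
    blade 140 19 [ 531.9 -201.6  148.5]
top low table -0.55 zhist [665   5   3 277  61   0   0   0   0   0   0   0]
    (array([602. ,  35.5]), array([65.1, 69.6]), 0.1) medz 46.1 [[569.0, 70.0], [570.0, 1.0], [635.0, 1.0], [634.0, 
[... 873 characters left out ...]
17.1]), array([ 28.3, 104. ]), 72.4) medz 18.1 [[512.0, -215.0], [611.0, -246.0], [619.0, -219.0], [520.0, -188.0]]
    blade 30 39 [ 535.1 -205.6   45.7]
    blade 60 52 [ 534.4 -206.    79.6]
    blade 100 56 [ 533.1 -205.2  120.1]
    blade 140 35 [ 531.6 -206.6  147.3]
scene low table 0.68 zhist [893  26  26 366  85   0   0   0   0   0   0   0]
    (array([599.8,  29.8]), array([71.4, 69.7]), 6.5) medz 46.3 [[560.0, 60.0], [568.0, -9.0], [639.0, -1.0], [631.0, 68.0]]
scene cork table 0.51 zhist [1412   48   69  527    0    0    0    0    0    0    0    0]
    (array([ 361.9, -137.4]), array([ 64., 117.]), 68.1) medz 35.1 [[296.0, -145.0], [404.0, -189.0], [428.0, -130.0], [320.0, -86.0]]
```

View pics/t1.png

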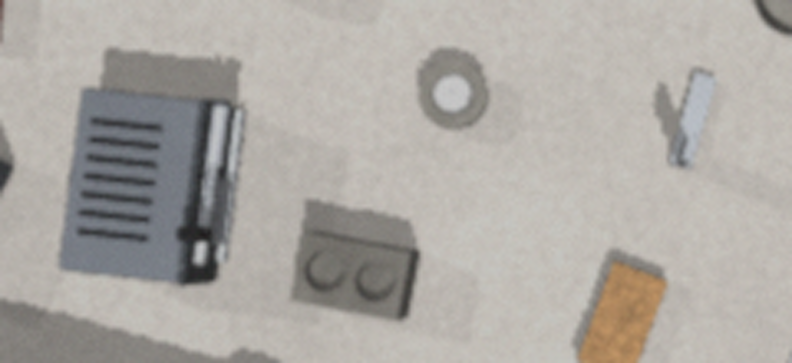

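View pics/s1.png

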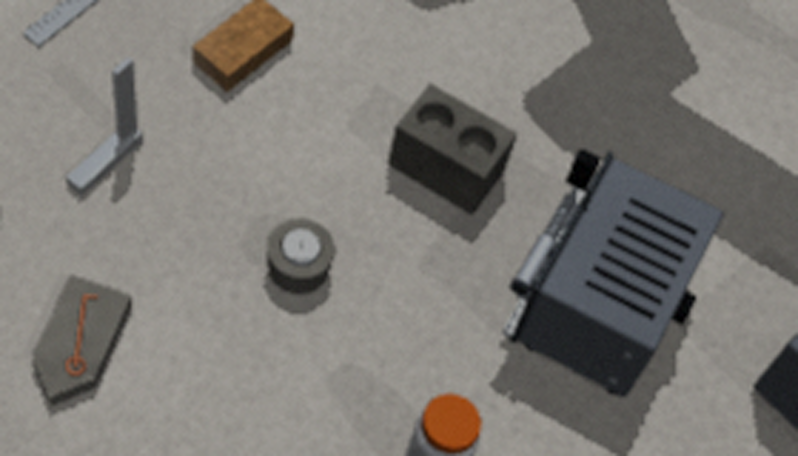

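The crops confirm the layout. The stock points away from the robot at about -17.7°, the block's out-of-face axis is at about -12.4°, and the lug is at about (464,270). The low holder sits beside the transport path, so I'll lift over it. Next I'll write a small planner and move to the square.

```bash
cat > plan.py <<'E'
import sys, numpy as np
from rig import status
# args: x y z yaw(deg of tool y) nrows -> per-row tool-frame numbers (tool pointing down)
def plan(x,y,z,yaw,n,start=None):
    s=status.observe(); p,q=s["tcp_pos"],s["ee_rot"]
    w,a,b,c=q; ey=np.array([2*(a*b-w*c),1-2*(a*a+c*c)]); th0=np.arctan2(ey[1],ey[0])
    if start is not None: p,th0=np.array(start[:3],float),np.radians(start[3])
    th1=np.radians(yaw); d=(np.array([x,y,z])-p)/n; dt=(th1-th0)/n
    print("from",p.round(1),"yaw",np.degrees(th0).round(2),"rz/row",round(-dt,4))
    for i in range(n):
        th=th0+dt*i; ey=np.array([np.cos(th),np.sin(th)]); ex=np.array([-ey[1],ey[0]])
        print([round(float(v),1) for v in(d[:2]@ex,d[:2]@ey,-d[2])])
if __name__=="__main__":
    a=[float(v) for v in sys.argv[1:]]; plan(*a[:4],int(a[4]),a[5:] or None)
E
python3 plan.py 480 300 245 73.6 11; python3 plan.py 532 -204 235 72.3 13 480 300 245 73.6
```

```text
from [190.7 647.  244.2] yaw 73.57 rz/row -0.0001
[-34.1, -22.8, -0.1]
[-34.1, -22.8, -0.1]
[-34.1, -22.8, -0.1]
[-34.1, -22.8, -0.1]
[-34.1, -22.8, -0.1]
[-34.1, -22.8, -0.1]
[-34.1, -22.8, -0.1]
[-34.1, -22.8, -0.1]
[-34.1, -22.8, -0.1]
[-34.1, -22.8, -0.1]
[-34.1, -22.8, -0.1]
from [480. 300. 245.] yaw 73.6 rz/row 0.0017
[-14.8, -36.1, 0.8]
[-14.8, -36.0, 0.8]
[-14.9, -36.0, 0.8]
[-15.0, -36.0, 0.8]
[-15.0, -36.0, 0.8]
[-15.1, -35.9, 0.8]
[-15.2, -35.9, 0.8]
[-15.2, -35.9, 0.8]
[-15.3, -35.9, 0.8]
[-15.3, -35.8, 0.8]
[-15.4, -35.8, 0.8]
[-15.5, -35.8, 0.8]
[-15.5, -35.7, 0.8]
```

>>> apply_moves(
  plan=[
    [[-20, -14, 0, 0, 0, 0, 1], [-34, -23, 0, 0, 0, 0, 1], [-34, -23, 0, 0, 0, 0, 1], [-34, -23, 0, 0, 0, 0, 1], [-34, -23, 0, 0, 0, 0, 1], [-34, -23, 0, 0, 0, 0, 1], [-34, -23, 0, 0, 0, 0, 1], [-34, -23, 0, 0, 0, 0, 1]],
  ],
)

```text
clock: 0.95
tcp_pos: [389.5, 405.1, 245.1]
ee_rot: [-0.0, 0.143, 0.99, -0.0]
wrist_force: [0.1, 0.1, -0.4]
opening: 0.999
```

>>> apply_moves(
  plan=[
    [[-34, -23, 0, 0, 0, 0, 1], [-34, -23, 0, 0, 0, 0, 1], [-34, -23, 0, 0, 0, 0, 1], [-28, -30, 0, 0, 0, 0, 1], [-20, -36, 0, 0, 0, 0, 1], [-15, -40, 0, 0, 0, 0, 1], [-15, -40, 0, 0, 0, 0, 1], [-15, -40, 0, 0, 0, 0, 1]],
  ],
)

```text
clock: 1.75
tcp_pos: [503.5, 105.2, 245.0]
ee_rot: [-0.0, 0.143, 0.99, -0.0]
wrist_force: [1.0, 0.9, -0.4]
opening: 0.996
```

```bash
python3 plan.py 532 -204 225 72.3 8
```

```text
from [503.5 105.2 245. ] yaw 73.58 rz/row 0.0028
[-14.3, -36.1, 2.5]
[-14.5, -36.0, 2.5]
[-14.6, -36.0, 2.5]
[-14.7, -35.9, 2.5]
[-14.8, -35.9, 2.5]
[-14.9, -35.9, 2.5]
[-15.0, -35.8, 2.5]
[-15.1, -35.8, 2.5]
```

>>> apply_moves(
  plan=[
    [[-15, -40, 3, 0, 0, 0.003, 1], [-17, -45, 3, 0, 0, 0.003, 1], [-17, -45, 3, 0, 0, 0.003, 1], [-17, -45, 3, 0, 0, 0.003, 1], [-17, -45, 3, 0, 0, 0.003, 1], [-17, -40, 3, 0, 0, 0.003, 1], [-12, -20, 2, 0, 0, 0.002, 1], [-6, -8, 0, 0, 0, 0.002, 1]],
  ],
)

```text
clock: 2.55
tcp_pos: [532.4, -205.3, 224.6]
ee_rot: [-0.001, 0.155, 0.988, 0.0]
wrist_force: [0.5, 0.7, -0.1]
opening: 1.001
```

```bash
python3 - <<'E'
from h import *
import pickle
c=camera("wrist"); pickle.dump(c,open("w1.pkl","wb")); save(c,"w1.png")
W=cloud(c); m=W[...,2]
P=W[(m>10)&(m<30)]; 
k=(abs(P[:,0]-565)<80)&(abs(P[:,1]+215)<60); P=P[k]
print("table",np.nanmedian(m[abs(m)<6]), len(P))
r=cv2.minAreaRect(P[:,:2].astype(np.float32)); print(r, cv2.boxPoints(r).round(1).tolist())
for lo,hi in((30,60),(60,100),(100,145),(145,160)):
    Q=W[(m>lo)&(m<hi)]; Q=Q[(abs(Q[:,0]-540)<60)&(abs(Q[:,1]+205)<40)]
    if len(Q): print(lo,len(Q),Q.mean(0).round(1),Q.min(0).round(1),Q.max(0).round(1), cv2.minAreaRect(Q[:,:2].astype(np.float32)))
E
python3 plan.py 532 -204 215 72.3 4
```

```text
table 0.08157565218970465 1021
((566.2890014648438, -217.54148864746094), (23.631406784057617, 99.7560806274414), 72.44479370117188) [[515.2000122070312, -213.8000030517578], [610.2999877929688, -243.89999389648438], [617.4000244140625, -221.3000030517578], [522.2999877929688, -191.1999969482422]]
30 36 [ 519.2 -202.4   45.2] [ 518.  -206.2   32.2] [ 520.2 -199.2   57.9] ((519.0535888671875, -202.63563537597656), (7.218607425689697, 0.8559099435806274), 76.92650604248047)
60 77 [ 519.3 -202.1   81.2] [ 518.  -205.9   61.1] [ 521.3 -198.6   98.9] ((519.3353881835938, -202.13507080078125), (7.897869110107422, 0.9868370294570923), 67.7871322631836)
100 138 [ 519.3 -202.1  124.8] [ 518.2 -206.1  101.3] [ 520.8 -198.6  145. ] ((519.1951293945312, -202.2587890625), (7.719192981719971, 1.1455942392349243), 74.20183563232422)
145 370 [ 530.3 -205.9  149.9] [ 518.3 -212.8  145.1] [ 544.  -198.9  152. ] ((530.9017944335938, -206.14512634277344), (7.363441467285156, 25.183635711669922), 72.18161010742188)
from [ 532.9 -205.4  224.8] yaw 72.15 rz/row -0.0006
[0.3, 0.3, 2.5]
[0.3, 0.3, 2.5]
[0.3, 0.3, 2.5]
[0.3, 0.3, 2.5]
```

View pics/w1.png

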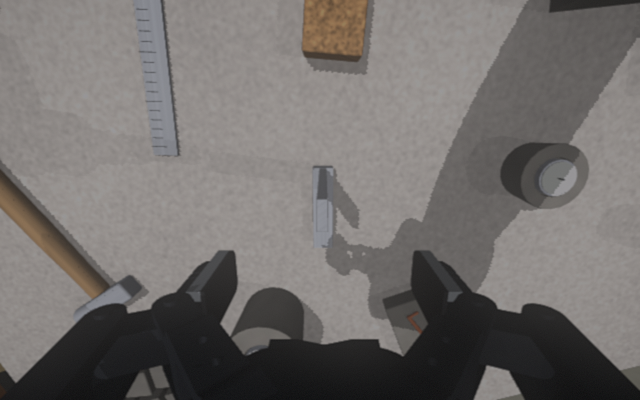

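The wrist view shows the square at (322,205) in line between the fingers. The blade top centre measures (531,-206) and the stock is at -17.7°, with sizes matching those given, so I'll descend and grip.

>>> apply_moves(
  plan=[
    [[0.8, -0.6, 12, 0, 0, 0, 1], [0.8, -0.6, 20, 0, 0, 0, 1], [0, 0, 24, 0, 0, 0, 1], [0, 0, 24, 0, 0, 0, 1], [0, 0, 20, 0, 0, 0, 1], [0, 0, 10, 0, 0, 0, 1], [0, 0, 5, 0, 0, 0, 1], [0, 0, 0, 0, 0, 0, 0.5]],
  ],
  squeeze=60,
)

```text
clock: 3.4
tcp_pos: [530.8, -202.9, 110.0]
ee_rot: [-0.0, 0.153, 0.988, 0.0]
wrist_force: [0.3, 0.1, -0.4]
opening: 0.856
```

>>> apply_moves(
  plan=[
    [[0, 0, 0, 0, 0, 0, 0.3], [0, 0, 0, 0, 0, 0, 0.2], [0, 0, 0, 0, 0, 0, 0.1], [0, 0, 0, 0, 0, 0, 0], [0, 0, 0, 0, 0, 0, 0], [0, 0, 0, 0, 0, 0, 0], [0, 0, 0, 0, 0, 0, 0], [0, 0, 0, 0, 0, 0, 0]],
  ],
)

```text
clock: 4.2
tcp_pos: [531.1, -204.1, 110.9]
ee_rot: [0.0, 0.154, 0.988, -0.0]
wrist_force: [-1.2, -1.0, 4.1]
opening: 0.085
```

>>> apply_moves(
  plan=[
    [[0, 0, -3, 0, 0, 0, 0], [0, 0, -7, 0, 0, 0, 0], [0, 0, -12, 0, 0, 0, 0], [0, 0, -15, 0, 0, 0, 0], [0, 0, -15, 0, 0, 0, 0], [0, 0, -12, 0, 0, 0, 0], [0, 0, -6, 0, 0, 0, 0], [0, 0, 0, 0, 0, 0, 0]],
  ],
)

```text
clock: 5.0
tcp_pos: [531.7, -204.2, 182.2]
ee_rot: [0.002, 0.154, 0.988, -0.001]
wrist_force: [-0.4, -0.8, -6.2]
opening: 0.086
```

```bash
python3 plan.py 502 117 180 77.7 16
```

```text
from [ 531.7 -204.2  182.2] yaw 72.31 rz/row -0.0059
[7.9, 18.6, 0.1]
[7.8, 18.6, 0.1]
[7.6, 18.7, 0.1]
[7.5, 18.7, 0.1]
[7.4, 18.7, 0.1]
[7.3, 18.8, 0.1]
[7.2, 18.8, 0.1]
[7.1, 18.9, 0.1]
[7.0, 18.9, 0.1]
[6.9, 19.0, 0.1]
[6.8, 19.0, 0.1]
[6.7, 19.0, 0.1]
[6.5, 19.1, 0.1]
[6.4, 19.1, 0.1]
[6.3, 19.1, 0.1]
[6.2, 19.2, 0.1]
```

>>> apply_moves(
  plan=[
    [[3, 7, 0, 0, 0, -0.005, 0], [6, 15, 0, 0, 0, -0.006, 0], [8, 21, 0, 0, 0, -0.006, 0], [9, 24, 0, 0, 0, -0.006, 0], [9, 24, 0, 0, 0, -0.006, 0], [9, 24, 0, 0, 0, -0.006, 0], [9, 24, 0, 0, 0, -0.006, 0], [9, 24, 0, 0, 0, -0.006, 0]],
  ],
)

```text
clock: 5.8
tcp_pos: [516.1, -27.4, 179.3]
ee_rot: [-0.001, 0.13, 0.992, 0.001]
wrist_force: [0.1, 0.3, -5.6]
opening: 0.088
```

>>> apply_moves(
  plan=[
    [[9, 24, 0, 0, 0, -0.006, 0], [9, 24, 0, 0, 0, -0.006, 0], [9, 24, 0, 0, 0, -0.006, 0], [9, 24, 0, 0, 0, -0.006, 0], [8, 21, 0, 0, 0, -0.006, 0], [5, 14, 0, 0, 0, -0.006, 0], [2, 8, 0, 0, 0, -0.006, 0], [0, 0, 0, 0, 0, -0.006, 0]],
  ],
)

```text
clock: 6.6
tcp_pos: [501.4, 118.3, 180.0]
ee_rot: [-0.0, 0.106, 0.994, -0.0]
wrist_force: [-0.3, -0.0, -5.2]
opening: 0.089
```

Run:
```python
from h import *
import pickle
c=camera("wrist"); pickle.dump(c,open("w2.pkl","wb")); save(c,"w2.png")
print(status.observe()["tcp_pos"],status.observe()["ee_rot"])
W=cloud(c); m=W[...,2]
print("table",np.nanmedian(m[abs(m)<6]))
P=W[(m>76)&(m<84)]; P=P[(abs(P[:,0]-417)<75)&(abs(P[:,1]-135)<85)]
r=cv2.minAreaRect(P[:,:2].astype(np.float32)); print("blocktop",len(P),np.median(P[:,2]),r, cv2.boxPoints(r).round(1).tolist())
t=camera("top"); W2=cloud(t)
# square in hand
k=(abs(W[...,0]-520)<90)&(abs(W[...,1]-110)<45)&(m>55)&(m<105)
Q=W[k]; print("sq", len(Q)); 
if len(Q)>5: print(Q.mean(0),cv2.minAreaRect(Q[:,:2].astype(np.float32)),Q.min(0),Q.max(0))
k=(abs(W[...,0]-475)<40)&(abs(W[...,1]-120)<30)&(m>110)&(m<215); Q=W[k]; print("blade",len(Q),Q.min(0).round(1),Q.max(0).round(1),np.median(Q,0))
```

```text
[501.70440611 117.50371083 180.11496292] [-1.30298601e-04  1.05892432e-01  9.94377530e-01 -3.21825418e-04]
table 0.09312053180731275
blocktop 10760 80.07048066452987 ((436.0517578125, 130.193603515625), (110.37852478027344, 110.80421447753906), 77.5274658203125) [[370.0, 88.30000305175781], [478.20001220703125, 64.30000305175781], [502.1000061035156, 172.10000610351562], [393.8999938964844, 196.0]]
sq 3559
[457.03667448 120.17265064  80.92903675] ((478.90118408203125, 114.29023742675781), (81.38505554199219, 97.7773208618164), 89.97923278808594) [430.00608803  73.61230409  56.47293048] [527.79351063 154.99484592 104.34701489]
blade 4912 [482.5  90.  110.1] [514.9 149.9 215. ] [491.11134752 121.23818685 200.64197291]
```

View pics/w2.png

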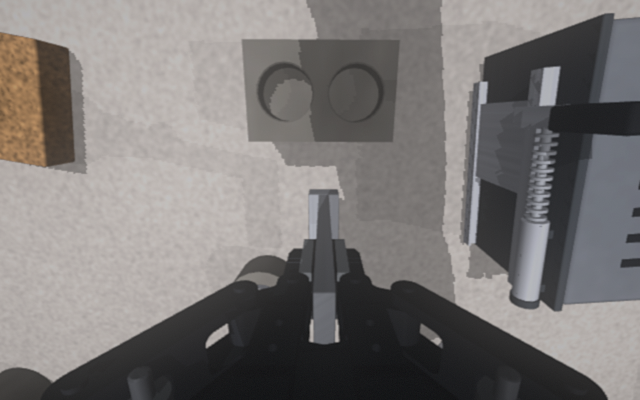

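The wrist view shows the square gripped upright, with its blade edge at (323,190) facing the middle of the block's far face (row 141, columns 247–393). The face centre works out at (450.3,127.0), which agrees with the earlier estimates. I'll check the pitch of the held square before setting it down.

Run:
```python
from h import *
import pickle
c=pickle.load(open("w2.pkl","rb")); W=cloud(c).reshape(-1,3)
a=np.radians(-12.47); ux=np.array([np.cos(a),np.sin(a)]); uy=np.array([-ux[1],ux[0]])
d=W[:,:2]-[450.3,127.0]; S=np.c_[d@ux,d@uy,W[:,2]]; S=S[~np.isnan(S[:,2])]
k=(abs(S[:,1]-1.8)<4)&(S[:,0]>25)&(S[:,0]<60)&(S[:,2]>85)
for lo in range(60,230,10):
    q=S[(abs(S[:,1]-1.8)<8)&(S[:,0]>25)&(S[:,0]<120)&(S[:,2]>lo)&(S[:,2]<lo+10)]
    if len(q): print(lo,len(q),q.mean(0).round(2),q.min(0).round(1),q.max(0).round(1))
```

```text
70 58 [39.69  1.91 74.32] [39.3 -5.7 70. ] [40.1  9.8 80. ]
80 392 [52.48  0.1  86.72] [39.3 -6.2 80.1] [76.6  9.8 89.8]
90 36 [39.73  2.65 95.21] [39.3 -1.2 90.4] [40.2  6.4 99.8]
100 42 [ 39.77   2.58 104.91] [ 39.2  -1.  100.3] [ 40.1   6.3 109.9]
110 47 [ 39.79   2.8  114.94] [ 39.4  -0.8 110.1] [ 40.4   6.7 119.7]
120 62 [ 39.87   2.73 125.22] [ 39.3  -1.2 120.1] [ 40.4   6.7 130. ]
130 65 [ 39.86   2.82 135.26] [ 39.4  -1.  130. ] [ 40.3   6.5 139.7]
140 78 [ 39.91   2.99 145.16] [ 39.4  -0.8 140. ] [ 40.7   6.9 149.9]
150 94 [ 39.96   2.83 155.19] [ 39.5  -1.1 150. ] [ 40.8   6.8 160. ]
160 110 [ 40.06   2.92 165.22] [ 39.4  -3.7 160. ] [ 41.7   9.  170. ]
170 269 [ 40.65   1.71 175.02] [ 39.5  -6.1 170.1] [ 42.2   9.7 180. ]
180 331 [ 40.69   1.68 185.05] [ 39.4  -6.1 180. ] [ 42.1   9.8 190. ]
190 412 [ 40.74   1.75 195.05] [ 39.4  -6.2 190. ] [ 42.2   9.7 199.9]
200 713 [ 44.34   2.28 204.59] [ 39.3  -6.1 200. ] [ 63.5   9.8 210. ]
210 1967 [ 48.55   2.58 216.95] [ 39.   -6.2 210. ] [ 64.6   9.8 220. ]
220 229 [ 42.33   0.97 223.36] [ 37.8  -6.2 220. ] [ 58.3   9.8 229.9]
```

>>> apply_moves(
  plan=[
    [[0, 0, 4, 0, 0, 0.002, 0], [0, 0, 10, 0, 0, 0.002, 0], [3, 0, 14, 0, 0, 0.002, 0], [6, 0, 14, 0, 0, 0, 0], [8, 0, 11, 0, 0, 0, 0], [8, 0, 7, 0, 0, 0, 0], [6, 0, 4, 0, 0, 0, 0], [3, 0, 2, 0, 0, 0, 0]],
  ],
)

```text
clock: 7.5
tcp_pos: [467.7, 125.0, 113.8]
ee_rot: [-0.0, 0.109, 0.994, -0.0]
wrist_force: [-0.5, 0.5, -5.7]
opening: 0.085
```

>>> apply_moves(
  plan=[
    [[1, 0, 1, 0, 0, 0, 0], [1, 0, 0.5, 0, 0, 0, 0], [1, 0, 0, 0, 0, 0, 0], [0.5, 0, 0, 0, 0, 0, 0], [0.5, 0, 0, 0, 0, 0, 0], [0, 0, 0, 0, 0, 0, 0], [0, 0, 0, 0, 0, 0, 0], [0, 0, 0, 0, 0, 0, 0]],
  ],
)

```text
clock: 8.3
tcp_pos: [464.8, 125.6, 112.9]
ee_rot: [0.0, 0.11, 0.994, -0.0]
wrist_force: [-0.4, -0.3, -5.6]
opening: 0.086
```

```bash
cat > gap.py <<'E'
from h import *
s=status.observe(); print(s["tcp_pos"].round(1),s["ee_rot"].round(4),s["wrist_force"].round(1),s["opening"])
c=camera("wrist"); W=cloud(c).reshape(-1,3); W=W[~np.isnan(W[:,2])]
near=W[(abs(W[:,2]-80)<3)&(abs(W[:,0]-417)<60)&(abs(W[:,1]-135)<75)]
a=np.radians(-12.47); ux=np.array([np.cos(a),np.sin(a)]); uy=np.array([-ux[1],ux[0]])
S=np.c_[(W[:,:2]-[450.3,127.0])@ux,(W[:,:2]-[450.3,127.0])@uy,W[:,2]]
T=S[(abs(S[:,2]-80)<2)&(S[:,0]<12)&(S[:,0]>-90)&(abs(S[:,1])<70)]
q=T[(abs(T[:,1])>20)]; 
h=[ (np.percentile(T[abs(T[:,1]-y)<4][:,0],[0.5,99.5]).round(1)).tolist() for y in(-45,-30,-18,25,35,45)]
print("block x-range at y",h,"y-range",T[T[:,0]<-5][:,1].min().round(1),T[T[:,0]<-5][:,1].max().round(1))
for lo in list(range(20,160,20)):
    q=S[(abs(S[:,1]-2)<7)&(S[:,0]>-2.5)&(S[:,0]<20)&(S[:,2]>lo)&(S[:,2]<lo+20)]
    if len(q)>4: print(lo,len(q),np.median(q,0).round(2),np.percentile(q[:,0],[2,98]).round(1))
E
python3 gap.py
```

```text
[464.8 125.6 112.9] [ 0.      0.1097  0.994  -0.    ] [-0.4 -0.3 -5.6] 0.08630765154576178
block x-range at y [[-69.6, 0.0], [-69.7, 0.3], [-69.7, 0.3], [-69.5, -0.2], [-69.5, 0.0], [-69.4, -0.2]] y-range -55.5 55.6
60 104 [ 2.24  2.15 79.1 ] [-2.4  3. ]
80 251 [ 2.55  2.15 88.29] [-2.4  3.1]
100 484 [  2.95   2.21 111.58] [2.2 4.5]
120 897 [  3.63   1.9  133.01] [ 2.2 18.3]
140 1843 [  7.21   2.33 151.49] [ 2.3 19.5]
```

>>> apply_moves(
  plan=[
    [[0.5, 0, 0, 0, 0, 0, 0], [0, 0, 0, 0, 0, 0, 0], [0.5, 0, 0, 0, 0, 0, 0], [0, 0, 0, 0, 0, 0, 0], [0.5, 0, 0, 0, 0, 0, 0], [0, 0, 0, 0, 0, 0, 0], [0.5, 0, 0, 0, 0, 0, 0], [0, 0, 0, 0, 0, 0, 0]],
  ],
)

```text
clock: 9.15
tcp_pos: [462.8, 126.1, 112.8]
ee_rot: [0.0, 0.11, 0.994, -0.0]
wrist_force: [-0.1, 0.9, -5.6]
opening: 0.089
```

>>> apply_moves(
  plan=[
    [[0.3, 0, 0, 0, 0, 0, 0], [0, 0, 0, 0, 0, 0, 0], [0, 0, 0.5, 0, 0, 0, 0], [0, 0, 0.5, 0, 0, 0, 0], [0, 0, 0.5, 0, 0, 0, 0], [0, 0, 0, 0, 0, 0, 0], [0, 0, 0, 0, 0, 0, 0], [0, 0, 0, 0, 0, 0, 0]],
  ],
)

```text
clock: 9.95
tcp_pos: [462.6, 126.1, 111.3]
ee_rot: [0.0, 0.11, 0.994, 0.0]
wrist_force: [0.3, -0.3, -6.1]
opening: 0.085
```

>>> apply_moves(
  plan=[
    [[0, 0, 0.3, 0, 0, 0, 0], [0, 0, 0, 0, 0, 0, 0], [0, 0, 0.3, 0, 0, 0, 0], [0, 0, 0, 0, 0, 0, 0], [0, 0, 0.3, 0, 0, 0, 0], [0, 0, 0, 0, 0, 0, 0], [0, 0, 0, 0, 0, 0, 0], [0, 0, 0, 0, 0, 0, 0]],
  ],
)

```text
clock: 10.75
tcp_pos: [462.6, 126.2, 110.9]
ee_rot: [0.0, 0.11, 0.994, -0.0]
wrist_force: [-2.5, -0.4, 0.6]
opening: 0.087
```

>>> apply_moves(
  plan=[
    [[0.3, 0, 0, 0, 0, 0, 0], [0, 0, 0, 0, 0, 0, 0], [0.3, 0, 0, 0, 0, 0, 0], [0, 0, 0, 0, 0, 0, 0], [0, 0, 0, 0, 0, 0, 0], [0, 0, 0, 0, 0, 0, 0], [0, 0, 0, 0, 0, 0, 0], [0, 0, 0, 0, 0, 0, 0]],
  ],
)

```text
clock: 11.55
tcp_pos: [462.5, 126.2, 110.9]
ee_rot: [0.001, 0.11, 0.994, 0.0]
wrist_force: [1.2, -1.1, 2.3]
opening: 0.087
```

>>> apply_moves(
  plan=[
    [[0, 0, -0.4, 0, 0, 0, 0], [0, 0, 0, 0, 0, 0, 0], [0.3, 0, 0, 0, 0, 0, 0], [0, 0, 0, 0, 0, 0, 0], [0.3, 0, 0, 0, 0, 0, 0], [0, 0, 0, 0, 0, 0, 0], [0, 0, 0, 0, 0, 0, 0], [0, 0, 0, 0, 0, 0, 0]],
  ],
)

```text
clock: 12.35
tcp_pos: [462.3, 126.2, 110.9]
ee_rot: [0.001, 0.11, 0.994, 0.0]
wrist_force: [5.7, -1.6, -3.9]
opening: 0.084
```

```bash
python3 gap.py
```

```text
[462.3 126.2 110.9] [1.500e-03 1.097e-01 9.940e-01 1.000e-04] [ 5.7 -1.6 -3.9] 0.08378163006147493
block x-range at y [[-69.6, -0.1], [-69.6, 0.1], [-69.6, 0.2], [-69.5, 0.3], [-69.4, 0.3], [-69.4, -0.5]] y-range -55.2 55.5
60 52 [-0.96  1.93 79.49] [-2.3  0.7]
80 261 [ 0.1   2.25 87.7 ] [-2.4  0.6]
100 507 [  0.42   2.27 111.01] [-0.4  1.9]
120 973 [  0.99   1.94 132.92] [-0.4 17.5]
140 1972 [  6.53   2.35 149.65] [-0.4 19.7]
```

The blade is in contact with the face, with about 6 N of push, the edge at x≈0 and the block unmoved. I'll ease the push and open the gripper.

>>> apply_moves(
  plan=[
    [[-0.3, 0, 0.2, 0, 0, 0, 0], [0, 0, 0, 0, 0, 0, 0], [0, 0, 0, 0, 0, 0, 0.12], [0, 0, 0, 0, 0, 0, 0.16], [0, 0, 0, 0, 0, 0, 0.2], [0, 0, 0, 0, 0, 0, 0.3], [0, 0, 0, 0, 0, 0, 0.4], [0, 0, 0, 0, 0, 0, 0.5]],
  ],
  squeeze=20,
)

```text
clock: 13.2
tcp_pos: [461.5, 126.4, 110.6]
ee_rot: [-0.0, 0.11, 0.994, 0.0]
wrist_force: [-0.5, -0.3, -0.4]
opening: 0.5
```

```bash
python3 gap.py
```

```text
[461.5 126.4 110.6] [-2.000e-04  1.097e-01  9.940e-01  0.000e+00] [-0.5 -0.3 -0.4] 0.5001494913063702
block x-range at y [[-69.6, 0.1], [-69.6, 0.3], [-69.6, 0.3], [-69.4, -0.1], [-69.4, -0.1], [-69.4, -0.1]] y-range -55.3 55.4
60 59 [-1.09  2.75 79.52] [-2.4  0.6]
80 253 [ 0.34  1.73 88.19] [-2.3  1. ]
100 296 [  0.46   2.26 111.04] [-0.1  1.1]
120 468 [  0.44   2.15 131.12] [-0.2  1.1]
140 1359 [  6.66   2.06 149.84] [ 0.  19.3]
```

Released. The edge sits about 0.4 mm from the face, vertical, with the block unmoved. Next I'll rise straight up and check from the wrist camera.

>>> apply_moves(
  plan=[
    [[0, 0, -3, 0, 0, 0, 0.5], [0, 0, -8, 0, 0, 0, 0.5], [0, 0, -15, 0, 0, 0, 0.5], [0, 0, -22, 0, 0, 0, 0.5], [0, 0, -25, 0, 0, 0, 0.5], [0, 0, -22, 0, 0, 0, 0.5], [0, 0, -15, 0, 0, 0, 0.5], [0, 0, -5, 0, 0, 0, 0.5]],
  ],
)

```text
clock: 14.05
tcp_pos: [462.8, 126.4, 228.6]
ee_rot: [0.002, 0.11, 0.994, 0.0]
wrist_force: [0.2, 0.5, 1.0]
opening: 0.5
```

```bash
python3 gap.py
python3 - <<'E'
from h import *
c=camera("wrist"); W=cloud(c).reshape(-1,3); W=W[~np.isnan(W[:,2])]
P=W[(W[:,2]>9)&(W[:,2]<22)&(abs(W[:,0]-505)<70)&(abs(W[:,1]-118)<30)]
print("stock",len(P),cv2.minAreaRect(P[:,:2].astype(np.float32)),np.median(P[:,2]))
P=W[(W[:,2]>147)&(W[:,2]<153)&(abs(W[:,0]-463)<30)&(abs(W[:,1]-124)<30)]
print("bladetop",len(P),cv2.minAreaRect(P[:,:2].astype(np.float32)),np.median(P[:,2]))
P=W[(W[:,2]>174)&(W[:,2]<184)&(abs(W[:,0]-464)<40)&(abs(W[:,1]-270)<30)]
if len(P)>5: print("lug",len(P),cv2.minAreaRect(P[:,:2].astype(np.float32)),np.median(P[:,2]))
P=W[(W[:,2]>127)&(W[:,2]<133)&(W[:,1]>240)]
if len(P)>5: print("lamp",len(P),cv2.minAreaRect(P[:,:2].astype(np.float32)),np.median(P[:,2]))
save(c,"w3.png")
s=camera("scene"); save(s,"s2.png",(370,150,530,270,4));
E
python3 plan.py 464 270 225 -7.5 12
```

```text
[462.8 126.4 228.6] [2.400e-03 1.097e-01 9.940e-01 4.000e-04] [0.2 0.5 1. ] 0.5004646932290673
block x-range at y [[-69.1, -0.2], [-69.1, -0.2], [-69.1, -0.0], [-69.8, 0.0], [-69.7, 0.1], [-69.7, 0.1]] y-range -55.3 55.2
60 22 [-0.97  2.8  79.7 ] [-2. -0.]
80 60 [ 0.21  1.45 86.09] [-2.2  0.6]
100 50 [  0.4    1.55 110.21] [0.1 1. ]
120 65 [  0.36   2.39 130.27] [0.1 0.7]
140 305 [  8.38   1.69 149.88] [ 0.2 19.4]
stock 826 ((505.767578125, 115.898193359375), (23.433591842651367, 85.94332885742188), 77.79119110107422) 17.99740618720709
bladetop 327 ((462.9671325683594, 125.8860092163086), (7.371921539306641, 25.047069549560547), 77.66897583007812) 149.99443678379959
lug 929 ((462.4024658203125, 269.1261901855469), (22.892662048339844, 14.129372596740723), 82.26651763916016) 179.5998781871902
lamp 25007 ((510.92333984375, 320.1167297363281), (196.93170166015625, 118.89794158935547), 1.4198650121688843) 130.01877838051746
from [461.5 126.3 225.6] yaw 77.41 rz/row 0.1235
[2.4, 11.7, 0.1]
[3.8, 11.3, 0.1]
[5.2, 10.8, 0.1]
[6.5, 10.1, 0.1]
[7.7, 9.2, 0.1]
[8.8, 8.2, 0.1]
[9.7, 7.0, 0.1]
[10.5, 5.8, 0.1]
[11.1, 4.4, 0.1]
[11.6, 3.0, 0.1]
[11.9, 1.6, 0.1]
[12.0, 0.1, 0.1]
```

View pics/w3.png

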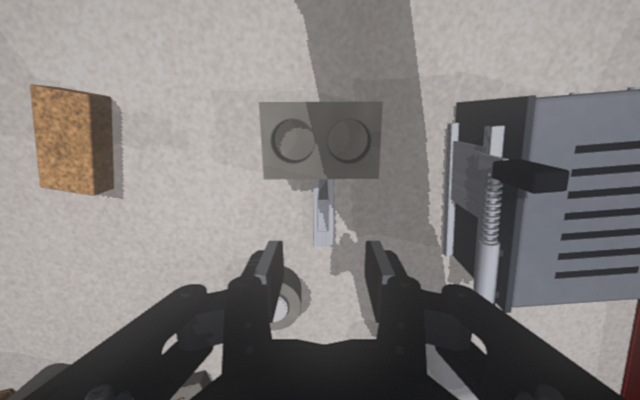

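The wrist view shows the square standing against the middle of the face (blade at (323,185)), its angle matching the block within 0.3°. The lug is at (530,175), measured at (462.4,269.1), with a spring guide beside it. I'll check obstacle heights around the lug while turning toward it.

>>> apply_moves(
  plan=[
    [[1, 6, 0, 0, 0, 0.11, 0.5], [4, 12, 0, 0, 0, 0.125, 0.5], [5, 11, 0, 0, 0, 0.125, 0.5], [6.5, 10, 0, 0, 0, 0.125, 0.5], [8, 9, 0, 0, 0, 0.125, 0.6], [9, 8, 0, 0, 0, 0.125, 0.7], [10, 7, 0, 0, 0, 0.125, 0.7], [10.5, 6, 0, 0, 0, 0.125, 0.7]],
  ],
)

```text
clock: 15.0
tcp_pos: [461.5, 217.7, 223.9]
ee_rot: [-0.001, 0.569, 0.823, -0.001]
wrist_force: [-0.1, 0.1, 0.7]
opening: 0.704
```

```bash
python3 plan.py 462.4 269.1 225 -7.7 5
python3 - <<'E'
from h import *
a=np.radians(-7.7); ux=np.array([np.cos(a),np.sin(a)]); uy=np.array([-ux[1],ux[0]])
for n in("top","scene"):
    W=cloud(camera(n)).reshape(-1,3); W=W[~np.isnan(W[:,2])]
    S=np.c_[(W[:,:2]-[462.4,269.1])@ux,(W[:,:2]-[462.4,269.1])@uy,W[:,2]]
    for lo in range(-60,110,10):
        q=S[(S[:,0]>lo)&(S[:,0]<lo+10)&(abs(S[:,1])<14)&(S[:,2]<200)]; print(lo,q[:,2].max().round(0) if len(q) else None,end="; ")
    print()
E
```

```text
from [461.5 217.7 223.9] yaw 20.67 rz/row 0.099
[9.5, 3.8, -0.2]
[9.9, 2.8, -0.2]
[10.1, 1.8, -0.2]
[10.2, 0.8, -0.2]
[10.3, -0.2, -0.2]
-60 None; -50 106.0; -40 None; -30 5.0; -20 5.0; -10 6.0; 0 6.0; 10 3.0; 20 3.0; 30 22.0; 40 39.0; 50 53.0; 60 123.0; 70 132.0; 80 136.0; 90 130.0; 100 133.0; 
-60 None; -50 134.0; -40 135.0; -30 134.0; -20 136.0; -10 182.0; 0 185.0; 10 136.0; 20 135.0; 30 135.0; 40 135.0; 50 134.0; 60 132.0; 70 139.0; 80 136.0; 90 136.0; 100 136.0;
```

>>> apply_moves(
  plan=[
    [[9.5, 4, 0, 0, 0, 0.1, 0.7], [10, 3, 0, 0, 0, 0.1, 0.7], [10, 2, 0, 0, 0, 0.1, 0.7], [10, 1, 0, 0, 0, 0.1, 0.7], [7, 0, 0, 0, 0, 0.07, 0.7], [3.5, 0, 0, 0, 0, 0.025, 0.7], [0, 0, 0, 0, 0, 0, 0.7], [0, 0, 0, 0, 0, 0, 0.7]],
  ],
)

```text
clock: 15.9
tcp_pos: [463.9, 268.4, 224.9]
ee_rot: [-0.0, 0.751, 0.661, -0.001]
wrist_force: [0.0, -0.2, -0.2]
opening: 0.701
```

```bash
python3 - <<'E'
from h import *
c=camera("wrist"); W=cloud(c).reshape(-1,3); W=W[~np.isnan(W[:,2])]
P=W[(W[:,2]>174)&(W[:,2]<184)&(abs(W[:,0]-464)<25)&(abs(W[:,1]-270)<20)]
if len(P)>5: print("lug",len(P),cv2.minAreaRect(P[:,:2].astype(np.float32)),np.median(P[:,2]))
save(c,"w4.png")
E
python3 plan.py 462.4 269.1 157 -7.7 1
```

```text
lug 746 ((462.5299377441406, 270.38458251953125), (22.241910934448242, 13.56411075592041), 82.17669677734375) 179.9158586872332
from [464.  268.4 225. ] yaw -7.32 rz/row 0.0067
[0.5, -1.6, 68.0]
```

View pics/w4.png

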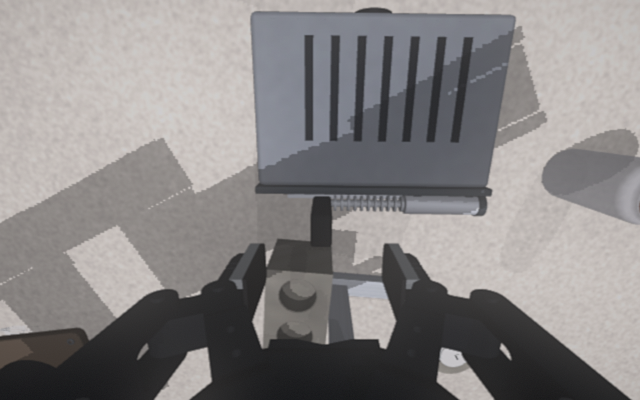

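The wrist view shows the lug at (321,222), centred between the open fingers, with the spring guide below it at row 205. I'll descend and pinch it across x.

>>> apply_moves(
  plan=[
    [[0.5, -0.8, 6, 0, 0, 0.005, 0.7], [0.5, -0.8, 12, 0, 0, 0, 0.7], [0, 0, 15, 0, 0, 0, 0.7], [0, 0, 15, 0, 0, 0, 0.7], [0, 0, 11, 0, 0, 0, 0.7], [0, 0, 6, 0, 0, 0, 0.7], [0, 0, 2, 0, 0, 0, 0.7], [0, 0, 0, 0, 0, 0, 0.6]],
  ],
  squeeze=50,
)

```text
clock: 16.75
tcp_pos: [462.8, 270.1, 158.4]
ee_rot: [-0.0, 0.753, 0.658, -0.0]
wrist_force: [-0.3, 0.3, -1.1]
opening: 0.599
```

>>> apply_moves(
  plan=[
    [[0, 0, 0, 0, 0, 0, 0.45], [0, 0, 0, 0, 0, 0, 0.35], [0, 0, 0, 0, 0, 0, 0.25], [0, 0, 0, 0, 0, 0, 0.15], [0, 0, 0, 0, 0, 0, 0.05], [0, 0, 0, 0, 0, 0, 0], [0, 0, 0, 0, 0, 0, 0], [0, 0, 0, 0, 0, 0, 0]],
  ],
)

```text
clock: 17.55
tcp_pos: [462.3, 270.3, 159.2]
ee_rot: [-0.0, 0.753, 0.658, -0.0]
wrist_force: [-4.8, -0.5, 5.5]
opening: 0.155
```

```bash
cat > sh.py <<'E'
from h import *
s=status.observe(); print(s["clock"],s["tcp_pos"].round(2),s["wrist_force"].round(1),s["opening"].round(3))
a=np.radians(-7.7); ux=np.array([np.cos(a),np.sin(a)])
print("tcp along slide from lug0:",((s["tcp_pos"][:2]-[462.5,269.8])@ux).round(2))
E
python3 sh.py
```

```text
Traceback (most recent call last):
  File "sh.py", line 2, in <module>
    s=status.observe(); print(s["clock"],s["tcp_pos"].round(2),s["wrist_force"].round(1),s["opening"].round(3))
                                                                                         ^^^^^^^^^^^^^^^^^^
AttributeError: 'float' object has no attribute 'round'
```

>>> apply_moves(
  plan=[
    [[0, 1, -0.5, 0, 0, 0, 0], [0, 3, 0, 0, 0, 0, 0], [0, 5, 0, 0, 0, 0, 0], [0, 6, 0, 0, 0, 0, 0], [0, 6, 0, 0, 0, 0, 0], [0, 5, 0, 0, 0, 0, 0], [0, 3, 0, 0, 0, 0, 0], [0, 1, 0, 0, 0, 0, 0]],
  ],
)

```text
clock: 18.35
tcp_pos: [491.2, 266.2, 159.2]
ee_rot: [-0.001, 0.753, 0.658, -0.002]
wrist_force: [-9.0, -0.2, 7.4]
opening: 0.155
```

```bash
sed -i 's/s\["opening"\].round(3)/s["opening"]/' sh.py
cat >> sh.py <<'E'
c=camera("wrist"); W=cloud(c).reshape(-1,3); W=W[~np.isnan(W[:,2])]
P=W[(W[:,2]>174)&(W[:,2]<182)&(abs(W[:,0]-485)<50)&(abs(W[:,1]-268)<18)]
if len(P)>5:
    d=(P[:,:2]-[462.5,269.8])@ux; print("lug-ish pts",len(P),np.percentile(d,[1,50,99]).round(1))
save(c,"w5.png"); s2=camera("scene"); save(s2,"s5.png",(370,150,530,270,4))
# independent: square and block from scene/top views
for n in("top","scene"):
    W=cloud(camera(n)).reshape(-1,3); W=W[~np.isnan(W[:,2])]
    P=W[(W[:,2]>174)&(W[:,2]<184)&(abs(W[:,0]-480)<60)&(abs(W[:,1]-268)<20)]; print(n,"near lug top",len(P))
E
python3 sh.py
```

```text
18.35 [491.17 266.25 159.21] [-9.  -0.2  7.4] 0.15513695774704697
tcp along slide from lug0: 28.88
lug-ish pts 2073 [12.9 29.2 45.6]
top near lug top 6
scene near lug top 0
```

View pics/w5.png

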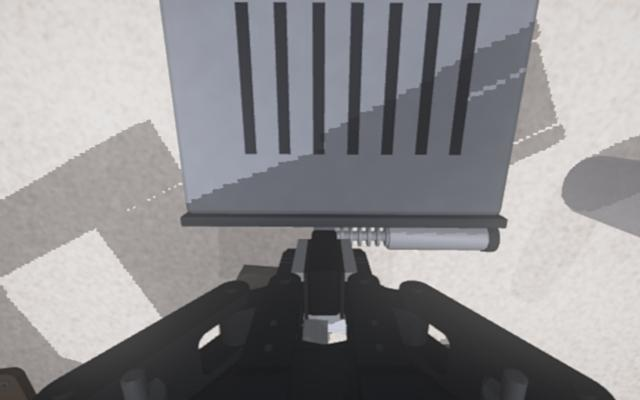

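The wrist view shows the lug pinched at (325,270) and moved along with the spring compressed. Travel is about 29 mm with a 9 N spring reaction, against 8.3 N expected. I'll add a small correction, hold, and do the final check.

>>> apply_moves(
  plan=[
    [[0, 0.4, -0.3, 0, 0, 0, 0], [0, 0.4, -0.2, 0, 0, 0, 0], [0, 0, 0, 0, 0, 0, 0], [0, 0, 0, 0, 0, 0, 0], [0, 0, 0, 0, 0, 0, 0], [0, 0, 0, 0, 0, 0, 0], [0, 0, 0, 0, 0, 0, 0], [0, 0, 0, 0, 0, 0, 0]],
  ],
)

```text
clock: 19.35
tcp_pos: [491.4, 266.2, 159.2]
ee_rot: [-0.002, 0.753, 0.658, -0.002]
wrist_force: [-8.6, -0.1, 4.1]
opening: 0.156
```

```bash
python3 sh.py
python3 - <<'E'
from h import *
import pickle
c0=pickle.load(open("c0.pkl","rb"))
a=np.radians(-12.47); ux=np.array([np.cos(a),np.sin(a)]); uy=np.array([-ux[1],ux[0]])
c=camera("scene"); 
for n,cc in(("before",c0["scene"]),("now",c)):
    W=cloud(cc).reshape(-1,3); W=W[~np.isnan(W[:,2])]
    P=W[(W[:,2]>77)&(W[:,2]<83)&(abs(W[:,0]-416)<70)&(abs(W[:,1]-133)<70)]; P=P[(P[:,:2]-[449,124])@ux<1]
    print(n,"block",cv2.minAreaRect(P[:,:2].astype(np.float32)))
W=cloud(c).reshape(-1,3); W=W[~np.isnan(W[:,2])]
S=np.c_[(W[:,:2]-[448.5,124])@ux,(W[:,:2]-[448.5,124])@uy,W[:,2]]
for lo,hi in((84,100),(100,120),(120,145)):
    q=S[(S[:,2]>lo)&(S[:,2]<hi)&(abs(S[:,1])<15)&(abs(S[:,0]-12)<25)]; print(lo,len(q),q.mean(0).round(1) if len(q) else "")
P=W[(W[:,2]>14)&(W[:,2]<22)&(abs(W[:,0]-505)<70)&(abs(W[:,1]-115)<30)]
print("stock",len(P),cv2.minAreaRect(P[:,:2].astype(np.float32)))
save(c,"s6.png",(370,150,530,270,4.9))
E
```

```text
19.35 [491.42 266.19 159.23] [-8.6 -0.1  4.1] 0.15599768488821916
tcp along slide from lug0: 29.14
lug-ish pts 2062 [14.2 29.9 45.5]
top near lug top 6
scene near lug top 0
before block ((414.9584045410156, 133.1593017578125), (111.35649108886719, 72.73042297363281), 77.30123138427734)
now block ((414.7144470214844, 132.92593383789062), (111.62252807617188, 71.46369934082031), 77.28406524658203)
84 17 [16.5  4.7 90.7]
100 21 [ 19.4   5.7 109.9]
120 23 [ 17.7   5.5 131.7]
stock 182 ((495.43963623046875, 104.43222045898438), (58.13116455078125, 105.28043365478516), 78.54899597167969)
```

View pics/s6.png

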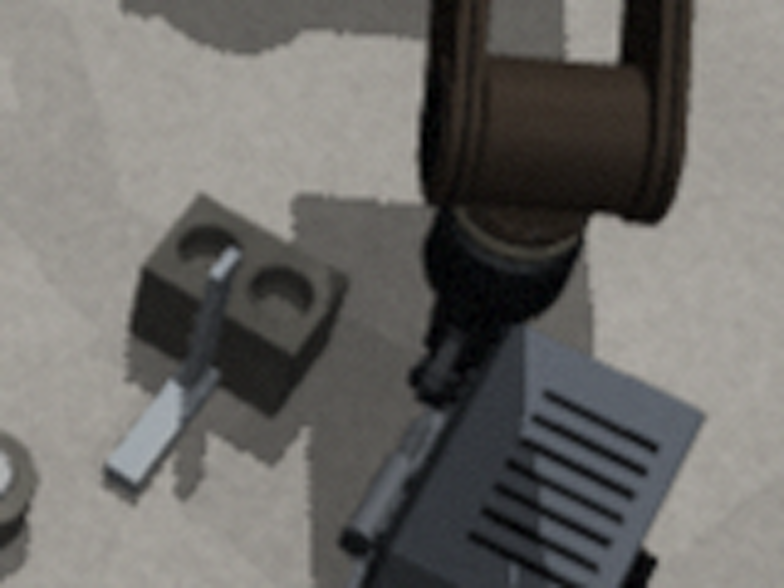

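The scene view shows the square upright at (210,320) in this crop, against the middle of the block's far face, with the gripper holding the lug at (435,385). The block hasn't moved, and the shutter travel of 29–30 mm is steady. I'll hand in.

```bash
python3 -c "
from rig import ticket
print(ticket.hand_in())"
```

```text
the job is handed in; nothing more can be done
None
```

I stood the square against the middle of the block's far face, let go of it with the lamp still shut, then pinched the shutter lug and slid it to half open. The job was handed in at about 19.5 s with the gripper still holding it; hand-in gave no verdict.

**Square (wrist camera, after letting go):**
- The blade edge measured about 0.4 mm off the face at heights from 100 to 140 mm, so it stands upright.
- It sits about 2 mm from the middle of the face, with the stock about 0.3° from straight out.

**Block:** it moved about 0.3 mm between the first and last scene views, which is within noise.

**Shutter:**
- Travel was 29.1 mm by the arm position and about 29.9 mm by the camera.
- The spring reaction was 8.6 N, against about 8.3–8.4 N expected.

**Checks that failed or disagreed:**
- The final scene-camera re-measure of the square was no use. The stock came out 58 mm wide because block-face points mixed in, and the blade positions were rough. My flushness figures come from the earlier wrist view, backed only by the final picture, which showed the square undisturbed.
- A vertical force of about 4 N remained between the gripper and the lug at the end.
- I did not re-measure the other things on the table. The arm stayed clear of them on its planned path.

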